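# Set out the wheel-bearing parts beside the hub in fitting order

## Task

Set the wheel-bearing parts out for fitting, in one straight row along the middle line of the black rubber mat, in the order they go on, starting from the end where the hub is: the large bearing next to the hub, then the small bearing, then the flat washer with the castle nut centred on top of it (castellations up), and last the dust cap, dome up. Leave a gap of about 30 mm between each part and its neighbour, and between the hub's flange and the large bearing. Set each part down flat, do not drop it, and leave the grease tin and the small carton where they are.

Things in the scene. Friction and masses are not known exactly. Their poses are not given: they have to be found in the camera images.
- large_bearing: Large tapered-roller bearing, complete: a bright steel ring with its rollers showing on top, lying flat. 60 mm outside diameter, 32 mm bore, 19 mm high, 0.24 kg. Origin: centre of its underside, z up. Loose; lies anywhere among the parts on the near half of the bench.
- small_bearing: Small tapered-roller bearing, complete, of the same look. 46 mm outside diameter, 21 mm bore, 16 mm high, 0.12 kg. Origin: centre of its underside, z up. Loose, lying flat.
- washer: Plain flat washer, light grey steel, lying flat. 48 mm outside diameter, 21 mm hole, 6 mm thick, 0.06 kg. Origin: centre of its underside, z up. Loose.
- castle_nut: Steel castle nut: hexagon 36 mm across flats and 14 mm high, with six castellations above it, 22 mm high in all; 19 mm hole, 0.10 kg. It lies with its castellations up. Origin: centre of its underside, z up; its own x axis points square out of one of the flats (so flats face x and every 60 degrees from it). Loose.
- dust_cap: Pressed steel dust cap of the hub: a closed cup standing open end down, gently domed end up. 47 mm diameter walls, with a 52 mm diameter bead round it 8 to 11 mm above its foot; straight walls from 12 to 29 mm, 35.5 mm high in all, 0.07 kg. Origin: centre of its underside, z up. Loose.
- hub: The wheel hub that the parts belong to: dark cast hub lying studs up, with a round flange 140 mm in diameter (its rim, 35 to 45 mm above the bench) and five bright studs; 73 mm high in all. Fixed. It stands on the bench just beyond one end of the mat, the left end or the right end. Origin: on its axis, at the bench surface, z up; its yaw means nothing.
- mat: Black finely ribbed rubber bench mat, 130 mm wide (its own x, away from the robot) by 400 mm long (its own y, to the robot's left), 4 mm thick, empty at the start. Fixed, lies a little askew on the far half of the bench. Origin: its centre at the bench surface; the top of the mat is 4 mm above it.
- stock_carton: Open cardboard carton of boxed stock, 110 x 110 mm and 75 mm high (a flap hangs out about 35 mm on its far side), standing beyond the end of the mat opposite the hub. Fixed. Origin: centre of its underside. Not part of the job.
- grease_tin: Round grey grease tin with a paper band and closed lid, 74 mm diameter, 58 mm high, 0.4 kg. Loose, stands among the parts. Origin: centre of its underside. To be left alone.
- small_carton: Closed small cardboard box with a strip of paper tape along its top, 70 (its x) x 50 (its y) x 55 mm high, 0.35 kg. Loose, stands among the parts. Origin: centre of its underside. To be left alone.
Not all that is in view belongs to the job. What is shaped like the hub but blue or pink is not meant.

How it is judged:
By the outcome, as a careful person would: the job done as asked, in the order asked, and still so for the second after the job is handed in, with the robot touching nothing.
It also fails if it takes over 128 s, if anything falls off the work surface, if the arm or the gripper's body presses on something with over 40 N, if the wrist force passes 120 N, or if a joint passes its speed limit or range.

## Robot

A 6-joint arm with a two-finger parallel gripper is mounted at the origin on the work surface. World frame = base frame: x ahead of the robot, y to its left, z up, the work surface at z = 0. Lengths are in m, angles in rad, forces in N, time in s.
With the tool pointing down it reaches from about 0.375 to 0.975 m from the base axis. Payload 3.8 kg.
Tool frame: the origin (TCP) lies on the centre line of the jaws, within the pads' length; the fingertips stand 14 mm ahead of it and the grasp point (between the pads) lies 5 mm behind it; z points along the fingers, y is the line along which they close (so a half turn about z gives the same grasp; the last joint's range is limited). The gripper opens to 85 mm and grips with 20 to 120 N. Pads are 22 mm wide; open, the fingers measure 114 mm over their backs; the gripper's body (76 mm by 85 mm) begins 54 mm behind the grasp point. The pads swing forward as they close: fully open they stand 13 mm farther back than shut.
Start: joints at [-1.352, 0.264, 1.604, -0, 1.274, -0.037], TCP at [0.171, -0.653, 0.208] pointing down, gripper open.
Joint ranges: [-2.63, 2.63], [-0.94, 2.18], [0.31, 2.57], [-1.31, 4.45], [0, 2.66], [-2.55, 2.55]. Speed limits (rad/s): [2.57, 2.57, 3.14, 3.14, 3.14, 3.14].

## Interface

Orientations are given as a rotation vector (axis times angle).
In Python, from workcell import bot, eyes, spot_in gives the robot as it stands.
- The arm moves only by the tool carry_out, never from a script. Its argument "series" is text: rows parted by semicolons, each of 4 numbers parted by spaces: the shift along the world's x, y, z in m, then the turn about the world's z in degrees. In form: tx ty tz roll; .... A call has 1 to 20 rows; each row shifts and turns the commanded pose from where the row before left it; what a row does not reach is not made up. A row lasts 1/8 s, in which the tool goes at most 62.5 mm and 10.7 degrees, less where a joint would pass 70% of its speed; a pose out of reach is approached as far as the arm can. A call is refused whole if a number of a shift passes 0.0625 or a number of a turn 10.7, either way. A call with a gripper value outside its range is refused whole. "jaw" is the gripper command: -1 is shut, 1 is fully open, values between are in proportion, set as the call begins (left out, the last holds). The fingers move at their own pace and stop on an object; "grip_force" is the grip in N (left out, the last holds). Time passes only in rows, so rows that do not move let the fingers close. It gives the time, the measured TCP pose, the force, the opening and the grip force at its end, in the units of the state.
- bot.read_state(): the state, without advancing time (a new reading comes with each control period).
- eyes.read_camera(name): name is "scene" or "side" or "wrist"; returns (picture, depth): 400x640x3 uint8, blue, green, red; 400x640 float32, m along the optical axis (not along the pixel's ray), 0 where there is no reading.
- eyes.get_calibration(name): a dict with "K" (3x3 intrinsics, pixels), "distortion" ([k1, k2, p1, p2, k3] as OpenCV has them; the pictures are not rectified), "position" and "rotation" of the camera in the world; the wrist camera has in their place "T_tool_cam" (4x4, takes a point from camera to tool coordinates, whose origin is the TCP and whose axes are the flange's). Camera axes: x right, y down, z forward; pixel columns grow to the right and rows downward; lengths in m; the calibration is good to about 2 mm. A picture is of the moment at which its call begins: read the wrist's pose just before it. get_calibration takes no time and is no camera call.
- bot.finish_job(): hands the job in; it is judged then, once.
Trained networks look in the newest picture that a camera, given by its name, has taken for a name from the list of things; names that differ only in an ending like _2 or _b are one class to them, and where a whole thing is asked for, a point or a joint stands for the part that bears it (a point fixed in the world has none). Each returns a list of dicts, best first, with "score" (0 to 1); they miss things now and then, are a little off and sometimes report something else, mostly with a low value. They report only what shows in the picture. A call takes as long as a camera call. They do not tell look-alikes from the thing itself.
- spot_in(camera, target): "rect" ([centre column, centre row, width, height] in pixels, round what is visible of it).
The state is a dict: "time": time; "q": joint angles; "joint_vel": joint speeds; "joint_torque": joint torques, N m; "tool_pos": TCP position; "tcp_rot": TCP orientation; "wrist_force": force on the tool from outside, world axes, zero at the start; "torque": the same for the moment, N m; "width": opening from 0.0 (shut) to 1.0 (fully open); "grip_force": force on a finger pad.
Only numpy, scipy, OpenCV 4.12 (cv2) and the standard library are available. Lean on these libraries where they do the work, as an engineer would, in place of code of your own. Each camera call takes 0.05 s, during which the arm holds its last target. There are 200 camera calls.

## Working session

There is one attempt and no reset: what is moved stays moved. The work goes in short steps, Python scripts to look and compute and a tool call to move; the robot and the scene stay as the last step left them, time stands still between calls to the robot, and variables do not carry over. Pictures are saved under pics/ and viewed, at most 14 in all, crops included, and the job is handed in when it is done.

Besides the shell and the picture viewer there is one more tool, called as name(argument=value, ...), one argument or row to a line, values as JSON. carry_out: Moves the arm, as the interface text tells. Its arguments: {"type":"object","properties":{"series":{"type":"string"},"jaw":{"type":"number"},"grip_force":{"type":"number"}},"required":["series"]}

```bash
mkdir -p pics; ls
cat > h.py <<'E'
import numpy as np, cv2
from workcell import bot, eyes, spot_in
from scipy.spatial.transform import Rotation as R
def cam(name):
    st=bot.read_state(); im,d=eyes.read_camera(name); c=eyes.get_calibration(name)
    K=np.array(c["K"]); D=np.array(c["distortion"],float)
    if name=="wrist":
        T=np.eye(4);T[:3,:3]=R.from_rotvec(st["tcp_rot"]).as_matrix();T[:3,3]=st["tool_pos"]
        T=T@np.array(c["T_tool_cam"])
        Rm,p=T[:3,:3],T[:3,3]
    else:
        Rm=np.array(c["rotation"]); 
        if Rm.shape!=(3,3): Rm=R.from_rotvec(Rm.ravel()).as_matrix()
        p=np.array(c["position"])
    return im,d,K,D,Rm,p
def rays(uv,K,D,Rm):
    n=cv2.undistortPoints(np.array(uv,float).reshape(-1,1,2),K,D).reshape(-1,2)
    return np.c_[n,np.ones(len(n))]@Rm.T
def onplane(uv,z,K,D,Rm,p):
    r=rays(uv,K,D,Rm); return p+r*((z-p[2])/r[:,2])[:,None]
def cloud(d,K,D,Rm,p):
    v,u=np.mgrid[0:d.shape[0],0:d.shape[1]]
    r=rays(np.c_[u.ravel(),v.ravel()],K,D,Rm)
    P=p+r*d.ravel()[:,None]; P[d.ravel()<=0]=np.nan
    return P.reshape(*d.shape,3)
E
python3 - <<'E'
from h import *
for n in ["scene","side"]:
    im,d,K,D,Rm,p=cam(n); cv2.imwrite(f"pics/{n}0.png",im); P=cloud(d,K,D,Rm,p)
    np.savez(f"{n}0.npz",im=im,d=d,P=P)
    print(n,p,Rm[:,2])
    for t in ["large_bearing","small_bearing","washer","castle_nut","dust_cap","hub","mat","stock_carton","grease_tin","small_carton"]:
        for r in spot_in(n,t)[:4]:
            c=r["rect"]; u,v=int(c[0]),int(c[1]); q=np.nanmedian(P[max(v-2,0):v+3,max(u-2,0):u+3].reshape(-1,3),0)
            print(t,round(r["score"],2),np.round(c),np.round(q,3))
print(bot.read_state())
E
```

```text
pics
scene [1.04498839 0.60810389 0.79098129] [-0.49606038 -0.56877866 -0.65606016]
large_bearing 0.78 [354. 245.  26.  20.] [0.493 0.114 0.001]
small_bearing 0.73 [413. 264.  19.  17.] [0.435 0.247 0.003]
washer 0.57 [272. 163.  17.  12.] [ 0.446 -0.267  0.002]
castle_nut 0.75 [344. 208.  13.  18.] [0.433 0.014 0.016]
dust_cap 0.73 [288. 192.  21.  19.] [ 0.511 -0.113  0.032]
hub 0.8 [288. 108.  43.  34.] [ 0.274 -0.408  0.06 ]
hub 0.64 [330. 156.  53.  42.] [ 0.354 -0.123  0.062]
mat 0.66 [273. 261. 158. 118.] [0.67  0.031 0.005]
stock_carton 0.96 [364. 317.  91.  94.] [0.65  0.295 0.06 ]
grease_tin 0.56 [253. 138.  28.  28.] [ 0.449 -0.356  0.048]
small_carton 0.69 [464. 296.  35.  48.] [0.464 0.388 0.056]
side [ 0.22205797 -0.78745674  0.90498279] [ 0.19830557  0.65244058 -0.73143434]
large_bearing 0.71 [330. 182.  18.  11.] [0.488 0.113 0.015]
washer 0.57 [357. 280.  17.  18.] [ 0.456 -0.257  0.003]
castle_nut 0.67 [322. 208.  13.   7.] [0.427 0.008 0.02 ]
dust_cap 0.72 [356. 236.  10.  19.] [ 0.49  -0.14   0.034]
dust_cap 0.7 [298. 133.  24.  21.] [0.432 0.358 0.051]
dust_cap 0
[... 699 characters left out ...]
'time': 1.1, 'q': array([-1.35190672e+00,  2.63867040e-01,  1.60397977e+00, -7.43113885e-06,
        1.27368745e+00, -3.68958071e-02]), 'joint_vel': array([ 6.94915050e-05, -8.40831649e-04, -1.07510920e-03,  1.54851386e-03,
        1.07098155e-03,  8.87644064e-06]), 'joint_torque': array([ 6.06501499e-05, -5.15084803e+01, -3.67733788e+01, -9.23784091e-05,
        7.69549788e-04, -6.54417448e-06]), 'tool_pos': array([ 0.17077951, -0.65305049,  0.2076129 ]), 'tcp_rot': array([ 3.11587610e+00,  4.00688272e-01, -2.78021204e-06]), 'wrist_force': array([-0.74526612, -0.03033062, -0.23270266]), 'torque': array([-0.00935972,  0.04152527, -0.06416166]), 'grip_force': 0.0, 'width': 0.9965852228701809}
```

Run:
```python
import cv2
a=cv2.imread("pics/scene0.png")[70:380,180:520]; cv2.imwrite("pics/a.png",cv2.resize(a,None,fx=1.9,fy=1.9,interpolation=cv2.INTER_CUBIC)[:600])
a=cv2.imread("pics/side0.png")[90:390,240:540]; cv2.imwrite("pics/b.png",cv2.resize(a,None,fx=2,fy=2,interpolation=cv2.INTER_CUBIC))
```

```text
(no output)
```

View pics/a.png

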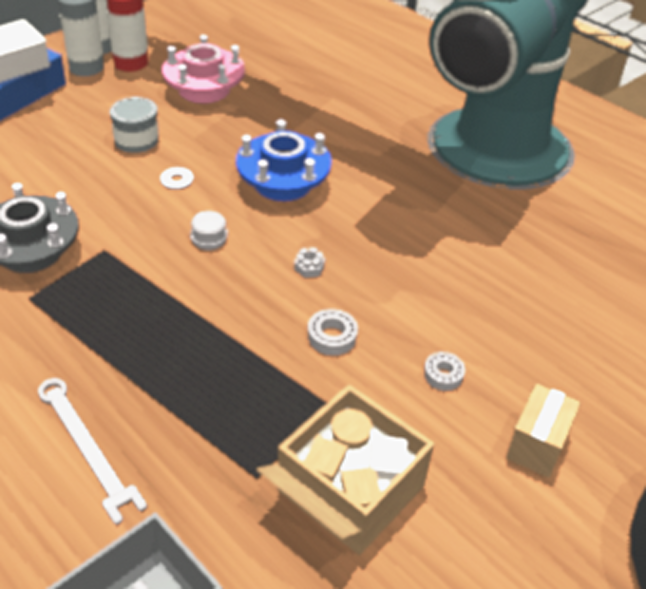

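View pics/b.png

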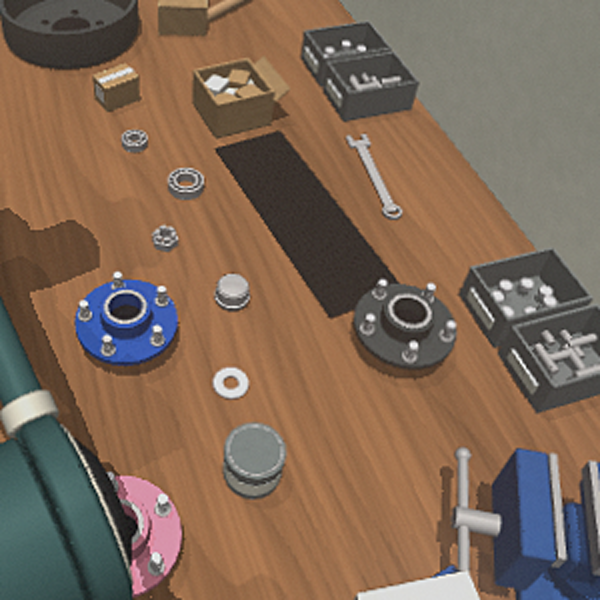

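The dark hub is at side crop (405,325), i.e. full (441,253). The blue hub (125,320) and pink hub (110,535) are decoys. Each job part appears once: large bearing (186,182), small bearing (134,139), nut (165,237), cap (232,290) and washer (231,383). Next I'll measure coarse poses.

```bash
cat > coarse.py <<'E'
from h import *
for n in ["scene","side"]:
    z=np.load(n+"0.npz"); P=z["P"]; im=z["im"].astype(int)
    X,Y,Z=P[...,0],P[...,1],P[...,2]
    reg=(X>.52)&(X<.8)&(Y>-.26)&(Y<.25)&(Z<.015)&(im.max(2)<60)
    m=cv2.morphologyEx(reg.astype(np.uint8),cv2.MORPH_OPEN,np.ones((3,3)))
    k,l,s,c=cv2.connectedComponentsWithStats(m); i=1+np.argmax(s[1:,4])
    r=cv2.minAreaRect((P[l==i][:,:2]*1000).astype(np.float32)); print(n,"mat",r, "z",np.median(Z[l==i]))
    for nm,c0,zl,zh in [("LB",(.49,.114),.012,.03),("SB",(.435,.245),.01,.03),("W",(.45,-.26),.003,.02),("N",(.43,.008),.01,.03),("cap",(.5,-.125),.025,.045),("hub",(.68,-.283),.038,.055),("tin",(.44,-.39),.05,.07),("sc",(.455,.375),.045,.07)]:
        mm=(np.hypot(X-c0[0],Y-c0[1])<(.09 if nm=="hub" else .055))&(Z>zl)&(Z<zh)
        q=P[mm]
        print(nm,len(q),np.round(q.mean(0),3),"box",np.round(np.c_[np.percentile(q,3,0),np.percentile(q,97,0)][:2].ravel(),3) if len(q) else "")
E
python3 coarse.py
```

```text
Traceback (most recent call last):
  File "coarse.py", line 7, in <module>
    k,l,s,c=cv2.connectedComponentsWithStats(m); i=1+np.argmax(s[1:,4])
                                                     ~~~~~~~~~^^^^^^^^^
ValueError: attempt to get argmax of an empty sequence
```

```bash
sed -i 's/max(2)<60/max(2)<85/; s/Z<.015/Z<.03/' coarse.py; python3 coarse.py
```

```text
scene mat ((662.655029296875, 7.7927093505859375), (127.79851531982422, 400.285888671875), 7.08364725112915) z 0.004918896859009592
LB 341 [0.498 0.123 0.018] box [0.47  0.525 0.095 0.15 ]
SB 237 [0.443 0.251 0.015] box [0.422 0.464 0.231 0.271]
W 197 [ 0.449 -0.26   0.006] box [ 0.405  0.489 -0.302 -0.218]
N 146 [0.434 0.014 0.018] box [ 0.419  0.448 -0.002  0.029]
cap 192 [ 0.5   -0.117  0.033] box [ 0.478  0.518 -0.138 -0.1  ]
hub 855 [ 0.7   -0.248  0.047] box [ 0.638  0.76  -0.317 -0.198]
tin 322 [ 0.436 -0.383  0.059] box [ 0.401  0.468 -0.421 -0.352]
sc 783 [0.445 0.386 0.055] box [0.409 0.478 0.357 0.413]
side mat ((661.6106567382812, 8.641281127929688), (133.65203857421875, 401.185546875), 7.146200656890869) z 0.004893629927355203
LB 165 [0.496 0.117 0.018] box [0.47  0.523 0.09  0.145]
SB 95 [0.441 0.246 0.016] box [0.421 0.461 0.225 0.269]
W 240 [ 0.449 -0.262  0.006] box [ 0.41   0.489 -0.288 -0.222]
N 99 [0.431 0.006 0.018] box [ 0.415  0.447 -0.009  0.021]
cap 180 [ 0.495 -0.129  0.034] box [ 0.475  0.516 -0.147 -0.108]
hub 1116 [ 0.688 -0.274  0.046] box [ 0.632  0.758 -0.328 -0.206]
tin 720 [ 0.432 -0.392  0.059] box [ 0.401  0.464 -0.424 -0.361]
sc 207 [0.44  0.377 0.055] box [0.407 0.476 0.351 0.408]
```

carry_out(
  series="0.035 0.038 0.01 5.9; 0.035 0.038 0.01 5.9; 0.035 0.038 0.01 5.9; 0.035 0.038 0.01 5.9; 0.035 0.038 0.01 5.9; 0.035 0.038 0.01 5.9; 0.035 0.038 0.01 5.9; 0.035 0.038 0.01 5.9; 0.035 0.038 0.01 5.9; 0.035 0.038 0.01 5.9; 0.035 0.038 0.01 5.9; 0.035 0.038 0.01 5.9; 0.035 0.038 0.01 5.9; 0.034 0.039 0.01 5.7; 0 0 0 0; 0 0 0 0",
  jaw=1,
)

```text
time: 3.1
tool_pos: [0.6595, -0.1201, 0.3472]
tcp_rot: [-2.08, -2.354, 0.001]
wrist_force: [-0.2, -0.1, -0.6]
width: 0.999
grip_force: 0.0
```

Run:
```python
from h import *
im,d,K,D,Rm,p=cam("wrist"); cv2.imwrite("pics/w1.png",im); P=cloud(d,K,D,Rm,p); np.savez("w1.npz",im=im,P=P)
s=bot.read_state(); print(s["tool_pos"],s["tcp_rot"],p,Rm, K[0,0])
print(eyes.get_calibration("wrist")["T_tool_cam"])
print([np.round(onplane([(u,v)],0,K,D,Rm,p)[0],3) for u,v in [(0,0),(639,0),(639,399),(0,399)]])
```

```text
[ 0.65916082 -0.12066765  0.34716477] [-2.08124891e+00 -2.35261342e+00  1.44473986e-03] [ 0.6519862  -0.05351083  0.51354592] [[ 0.99238988  0.11931442  0.03043678]
 [ 0.12311728 -0.95721218 -0.26189114]
 [-0.00211293  0.26364541 -0.96461735]] 277.0368200396934
[[ 2.71409777e-04 -9.64711858e-01 -2.63307722e-01  6.69450906e-02]
 [ 9.99999255e-01  5.75241775e-04 -1.07681227e-03  5.35051684e-04]
 [ 1.19027917e-03 -2.63307234e-01  9.64711296e-01 -1.66360909e-01]
 [ 0.00000000e+00  0.00000000e+00  0.00000000e+00  1.00000000e+00]]
[array([0.1  , 0.076, 0.   ]), array([1.134, 0.203, 0.   ]), array([ 1.492, -0.6  ,  0.   ]), array([-0.061, -0.798,  0.   ])]
```

View pics/w1.png

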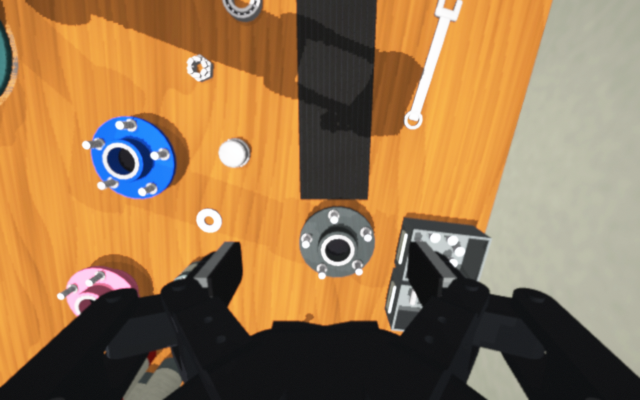

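The wrist view shows the mat's hub end at (335,195), the dark hub at (337,243), the washer at (209,220), the cap at (234,152), the nut at (200,68) and the large bearing at (242,5).

```bash
cat > w.py <<'E'
from h import *
from scipy.optimize import least_squares
def hull_circle(q,r):
    h=cv2.convexHull((q[:,:2]*1000).astype(np.float32)).reshape(-1,2)/1000
    # resample: use all hull pts, robust fit centre with given radius
    f=lambda c: np.hypot(*(h-c[:2]).T)-c[2]
    a=least_squares(f,[*q[:,:2].mean(0),r],loss="soft_l1",f_scale=.001).x
    return np.round(a,4)
def meas(P,c0,zl,zh,rad,r):
    m=(np.hypot(P[...,0]-c0[0],P[...,1]-c0[1])<rad)&(P[...,2]>zl)&(P[...,2]<zh)
    q=P[m]; return hull_circle(q,r),len(q),np.round(np.median(q[:,2]),4)
E
python3 - <<'E'
from w import *
z=np.load("w1.npz");P=z["P"];im=z["im"].astype(int)
print("hub",meas(P,(.69,-.27),.038,.05,.085,.07),"top",meas(P,(.69,-.27),.058,.068,.04,.028))
for n,a in dict(W=((.449,-.261),.003,.012,.035,.024),cap=((.497,-.123),.028,.045,.035,.023),N=((.432,.01),.01,.03,.03,.02)).items(): print(n,meas(P,*a))
X,Y,Z=P[...,0],P[...,1],P[...,2]
reg=(X>.52)&(X<.8)&(Y>-.22)&(Y<.25)&(Z<.03)&(im.max(2)<75)
m=cv2.morphologyEx(reg.astype(np.uint8),cv2.MORPH_OPEN,np.ones((3,3)))
k,l,s,c=cv2.connectedComponentsWithStats(m); i=1+np.argmax(s[1:,4])
ys,xs=np.where(l==i)
# edges per row
E=[]
for v in range(45,190,5):
    u=np.where((im[v,270:400].max(1)<75))[0]+270
    u=u[(abs(u-335)<45)]
    if len(u)>20: E.append((v,u.min(),u.max()))
E=np.array(E); print(E[:,1:].T.tolist())
c=eyes.get_calibration("wrist");K=np.array(c["K"]);D=np.array(c["distortion"],float)
print(Z[l==i].mean(), cv2.minAreaRect((P[l==i][:,:2]*1000).astype(np.float32)))
L=P[E[:,0],E[:,1]];Rr=P[E[:,0],E[:,2]]
for q in (L,Rr): print(np.polyfit(q[:,1],q[:,0],1))
mid=(L+Rr)/2;print("mid",np.polyfit(mid[:,1],mid[:,0],1), np.median(np.hypot(*(L-Rr)[:,:2].T)))
E
```

```text
hub (array([ 0.6986, -0.2608,  0.0696]), 2987, np.float64(0.045)) top (array([ 0.6865, -0.2722,  0.036 ]), 113, np.float64(0.0635))
W (array([ 0.4487, -0.2614,  0.0235]), 367, np.float64(0.0059))
cap (array([ 0.4966, -0.1239,  0.0226]), 547, np.float64(0.034))
N (array([0.4333, 0.0098, 0.0198]), 397, np.float64(0.0186))
[[297, 298, 298, 298, 298, 298, 299, 299, 298, 299, 299, 299, 300, 300, 300, 300, 300, 300, 300, 300, 300, 301, 301, 301, 301, 301, 301, 301, 301], [373, 374, 374, 373, 373, 373, 373, 372, 372, 372, 372, 371, 371, 371, 371, 370, 370, 370, 369, 369, 368, 368, 368, 368, 368, 367, 367, 367, 367]]
0.00403726274802964 ((665.7625732421875, -24.653778076171875), (128.5373992919922, 329.5844421386719), 7.090572834014893)
 ** On entry to DLASCL parameter number  4 had an illegal value
 ** On entry to DLASCL parameter number  4 had an illegal value
 ** On entry to DLASCL parameter number  4 had an illegal value
 ** On entry to DLASCL parameter number  4 had an illegal value
 ** On entry to DLASCL parameter number  5 had an illegal value
 ** On entry to DLASCL parameter number  4 had an illegal valueTraceback (most recent call last):
  File "<stdin>", line 20, in <module>
    c, resids, rank, s = lstsq(lhs, rhs, rcond)
                         ~~~~~^^^^^^^^^^^^^^^^^
    x, resids, rank, s = _umath_linalg.lstsq(a, b, rcond,
                         ~~~~~~~~~~~~~~~~~~~^^^^^^^^^^^^^
                                             signature=signature)
                                             ^^^^^^^^^^^^^^^^^^^^
    raise LinAlgError("SVD did not converge in Linear Least Squares")
numpy.linalg.LinAlgError: SVD did not converge in Linear Least Squares
```

carry_out(
  series="-0.0263 -0.0176 -0.0284 0; -0.0263 -0.0176 -0.0284 0; -0.0263 -0.0176 -0.0284 0; -0.0263 -0.0176 -0.0284 0; -0.0263 -0.0176 -0.0284 0; -0.0263 -0.0176 -0.0284 0; -0.0263 -0.0176 -0.0284 0; -0.0263 -0.0176 -0.0284 0; 0 0 0 0; 0 0 0 0",
  jaw=0.36,
)

```text
time: 4.4
tool_pos: [0.4494, -0.2616, 0.1212]
tcp_rot: [2.082, 2.351, 0.001]
wrist_force: [0.4, -0.1, -0.5]
width: 0.68
grip_force: 0.0
```

```bash
cat > look.py <<'E'
from w import *
import sys
def look(name,view=True):
    im,d,K,D,Rm,p=cam("wrist"); cv2.imwrite(f"pics/{name}.png",im); P=cloud(d,K,D,Rm,p)
    s=bot.read_state(); t=np.array(s["tool_pos"]); Rt=R.from_rotvec(s["tcp_rot"]).as_matrix()
    print("tcp",np.round(t,4),"ydir",np.round(np.degrees(np.arctan2(Rt[1,1],Rt[0,1])),2),"tilt",np.round(Rt[:2,2],4),"w",round(s["width"],3))
    return im,P,t,Rt
E
python3 - <<'E'
from look import *
im,P,t,Rt=look("w2")
T=(P-t)@Rt  # tool coords
m=(abs(T[...,0])<.02)&(abs(T[...,1])<.07)&(T[...,2]<.04)&(T[...,2]>-.03)
q=T[m]; 
for s in (-1,1):
    f=q[q[:,1]*s>0]; print(s,len(f),"zmax",np.percentile(f[:,2],[90,97,99.5]),"inner y",np.percentile(abs(f[f[:,2]>f[:,2].max()-.01][:,1]),[1,5,50,95]), "x",np.percentile(f[:,0],[2,98]))
print(meas(P,(.4487,-.2614),.003,.012,.035,.024))
E
```

```text
tcp [ 0.4503 -0.2616  0.1218] ydir 6.99 tilt [ 0.0023 -0.0012] w 0.68
-1 27 zmax [-0.02809341 -0.02783135 -0.02766694] inner y [0.02938041 0.02940901 0.0296381  0.02978229] x [-0.00711244  0.01002619]
1 32 zmax [-0.02776653 -0.02744217 -0.02669444] inner y [0.02834982 0.0284087  0.02860816 0.02880718] x [-0.01032     0.00844826]
(array([ 0.4491, -0.2614,  0.0235]), 1267, np.float64(0.0058))
```

View pics/w2.png

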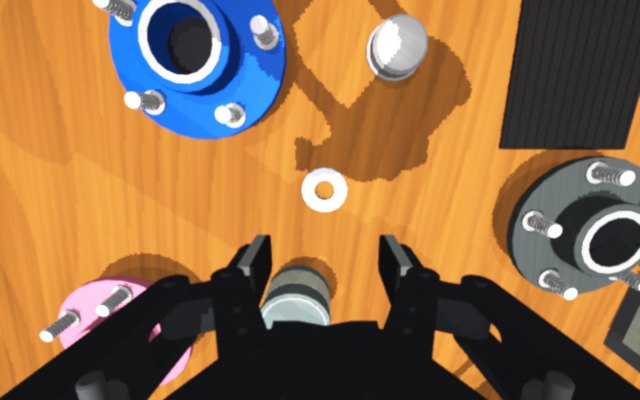

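Run:
```python
from h import *
c=eyes.get_calibration("wrist");K=np.array(c["K"]);D=np.array(c["distortion"],float);T=np.linalg.inv(np.array(c["T_tool_cam"]))
im=cv2.imread("pics/w2.png")
for z in (-.02,-.01,0,.005,.01,.014):
  for x in (-.011,.011):
    q=np.array([[x,-.029,z,1],[x,.029,z,1]])@T.T
    uv=cv2.projectPoints(q[:,:3],np.zeros(3),np.zeros(3),K,D)[0].reshape(-1,2); print(z,x,np.round(uv,0).tolist())
a=im[215:315,220:440]; cv2.imwrite("pics/w2c.png",cv2.resize(a,None,fx=3.5,fy=3.5,interpolation=cv2.INTER_CUBIC))
```

```text
Traceback (most recent call last):
cv2.error: OpenCV(4.12.0) /io/opencv/modules/calib3d/src/calibration_base.cpp:1490: error: (-215:Assertion failed) npoints >= 0 && (depth == CV_32F || depth == CV_64F) in function 'projectPoints'
```

Run:
```python
from h import *
c=eyes.get_calibration("wrist");K=np.array(c["K"]);D=np.array(c["distortion"],float);T=np.linalg.inv(np.array(c["T_tool_cam"]))
for z in (-.02,-.01,0,.005,.01,.014):
  for x in (-.011,.011):
    q=np.array([[x,-.029,z,1],[x,.029,z,1]])@T.T
    uv=cv2.projectPoints(np.ascontiguousarray(q[:,:3]),np.zeros(3),np.zeros(3),K,D)[0].reshape(-1,2); print(z,x,np.round(uv,0).tolist())
```

```text
-0.02 -0.011 [[274.0, 262.0], [374.0, 262.0]]
-0.02 0.011 [[272.0, 226.0], [375.0, 226.0]]
-0.01 -0.011 [[277.0, 254.0], [371.0, 254.0]]
-0.01 0.011 [[276.0, 220.0], [373.0, 220.0]]
0 -0.011 [[280.0, 247.0], [368.0, 247.0]]
0 0.011 [[278.0, 215.0], [370.0, 215.0]]
0.005 -0.011 [[281.0, 244.0], [367.0, 244.0]]
0.005 0.011 [[280.0, 213.0], [369.0, 213.0]]
0.01 -0.011 [[282.0, 241.0], [366.0, 241.0]]
0.01 0.011 [[281.0, 210.0], [368.0, 210.0]]
0.014 -0.011 [[283.0, 238.0], [365.0, 238.0]]
0.014 0.011 [[282.0, 208.0], [367.0, 208.0]]
```

carry_out(
  series="-0.001 0 -0.022 0; 0 0 -0.022 0; 0 0 -0.022 0; 0 0 -0.02 0; 0 0 0 0; 0 0 0 0",
)

```text
time: 5.2
tool_pos: [0.4499, -0.2613, 0.0358]
tcp_rot: [2.078, 2.353, 0.001]
wrist_force: [0.5, 0.1, 0.0]
width: 0.678
grip_force: 0.0
```

Run:
```python
from look import *
im,P,t,Rt=look("w3")
T=(P-t)@Rt
for v in range(225,300,8): print(v,[np.round(T[v,u],3).tolist() for u in (250,260,266)], np.round(T[v,325],3))
```

```text
tcp [ 0.45   -0.2615  0.036 ] ydir 7.08 tilt [ 0.0025 -0.0016] w 0.675
225 [[-0.009, -0.058, 0.036], [-0.009, -0.05, 0.036], [-0.009, -0.045, 0.037]] [-0.009  0.001  0.035]
233 [[-0.015, -0.058, 0.035], [-0.016, -0.05, 0.036], [-0.015, -0.045, 0.035]] [-0.013  0.001  0.029]
241 [[-0.022, -0.058, 0.035], [0.012, -0.031, -0.042], [0.011, -0.029, -0.039]] [-0.02   0.001  0.03 ]
249 [[0.011, -0.034, -0.05], [0.011, -0.029, -0.05], [0.007, -0.029, -0.04]] [-0.03   0.001  0.037]
257 [[0.011, -0.032, -0.057], [0.008, -0.029, -0.051], [0.003, -0.029, -0.04]] [-0.036  0.001  0.035]
265 [[0.012, -0.03, -0.065], [0.006, -0.029, -0.054], [-0.001, -0.029, -0.042]] [-0.043  0.001  0.036]
273 [[0.008, -0.03, -0.065], [0.001, -0.029, -0.054], [-0.005, -0.029, -0.043]] [-0.051  0.001  0.036]
281 [[0.005, -0.03, -0.065], [-0.001, -0.029, -0.056], [-0.009, -0.029, -0.044]] [-0.059  0.001  0.037]
289 [[0.017, -0.023, -0.091], [-0.005, -0.029, -0.057], [-0.066, -0.048, 0.036]] [-0.065  0.001  0.036]
297 [[0.017, -0.022, -0.095], [-0.009, -0.029, -0.057], [-0.074, -0.049, 0.036]] [-0.074  0.001  0.037]
```

View pics/w3.png

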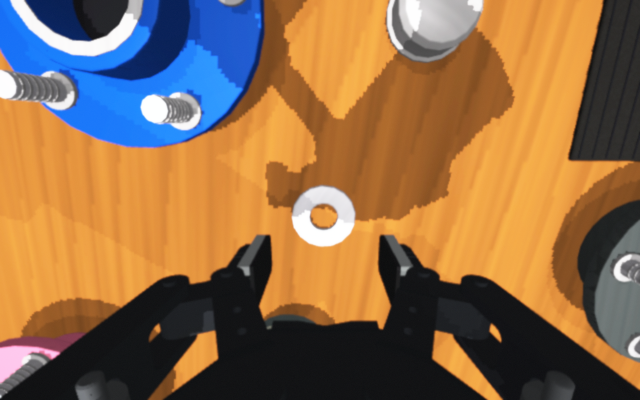

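The fingertips sit about 28 mm behind the reported TCP, not 14 mm ahead of it: 1.88 px/mm at the fingers against 1.29 px/mm at the washer. I'll descend in stages and check the force at each.

carry_out(
  series="0 0 -0.01 0; 0 0 -0.005 0; 0 0 -0.005 0; 0 0 0 0",
)

```text
time: 5.75
tool_pos: [0.4478, -0.2605, 0.0137]
tcp_rot: [-2.08, -2.353, 0.0]
wrist_force: [-0.1, -0.5, -0.4]
width: 0.681
grip_force: 0.0
```

Run:
```python
from look import *
im,P,t,Rt=look("w4")
T=(P-t)@Rt
m=(T[...,0]>.003)&(T[...,0]<.016)&(abs(T[...,1])<.034)&(abs(T[...,1])>.026)
mm=m&(T[...,2]<t[2]-.012)
for s in(-1,1):
  q=T[mm&(np.sign(T[...,1])==s)]; i=np.argsort(q[:,2])[-8:]; print(np.round(q[i],3).tolist())
print(meas(P,(.449,-.2614),.003,.012,.035,.024), bot.read_state()["wrist_force"])
```

```text
tcp [ 0.4481 -0.2607  0.014 ] ydir 7.05 tilt [-0.0007  0.0004] w 0.68
[[0.01, -0.029, -0.03], [0.011, -0.029, -0.03], [0.006, -0.029, -0.03], [0.009, -0.029, -0.029], [0.008, -0.029, -0.029], [0.005, -0.029, -0.029], [0.007, -0.029, -0.029], [0.007, -0.029, -0.029]]
[[0.009, 0.029, -0.03], [0.005, 0.029, -0.03], [0.005, 0.029, -0.03], [0.004, 0.029, -0.029], [0.008, 0.029, -0.029], [0.008, 0.029, -0.029], [0.009, 0.029, -0.029], [0.007, 0.029, -0.028]]
(array([ 0.4491, -0.2616,  0.0237]), 2962, np.float64(0.0059)) [-0.48492918 -0.58902701 -0.79649852]
```

carry_out(
  series="0.0005 -0.0005 -0.01 0; 0 0 -0.01 0; 0 0 -0.01 0; 0 0 0 0",
)

```text
time: 6.3
tool_pos: [0.4477, -0.2606, -0.0171]
tcp_rot: [-2.079, -2.352, 0.001]
wrist_force: [-0.4, 0.6, -0.6]
width: 0.682
grip_force: 0.0
```

Run:
```python
from look import *
im,P,t,Rt=look("w5")
print(meas(P,(.449,-.2614),.003,.012,.035,.024), bot.read_state()["wrist_force"])
T=(P-t)@Rt
for v in (233,241,249): print(v,[np.round(T[v,u],3).tolist() for u in (258,262,266,325,385,389)])
```

```text
tcp [ 0.4483 -0.2609 -0.0164] ydir 7.06 tilt [-0.0014  0.0009] w 0.687
(array([ 0.4488, -0.2617,  0.0242]), 4151, np.float64(0.0059)) [ 0.72339742 -0.12374486  0.14706537]
233 [[0.006, -0.039, -0.016], [0.006, -0.037, -0.016], [0.007, -0.034, -0.017], [0.006, 0.0, -0.017], [0.006, 0.035, -0.016], [0.006, 0.037, -0.017]]
241 [[0.012, -0.033, -0.04], [0.012, -0.03, -0.042], [0.011, -0.029, -0.039], [0.001, 0.0, -0.016], [0.012, 0.029, -0.04], [0.012, 0.031, -0.041]]
249 [[0.011, -0.031, -0.048], [0.011, -0.029, -0.048], [0.007, -0.029, -0.04], [-0.004, 0.0, -0.016], [0.009, 0.029, -0.044], [0.012, 0.029, -0.05]]
```

View pics/w5.png

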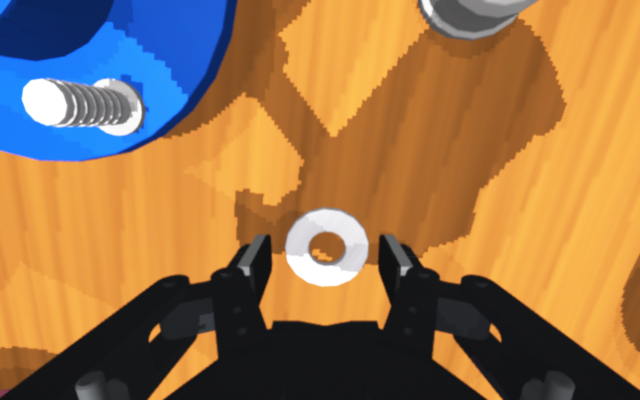

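carry_out(
  series="0.0005 -0.0005 -0.004 0; 0 0 -0.004 0; 0 0 0 0",
)

```text
time: 6.72
tool_pos: [0.4491, -0.2617, -0.0239]
tcp_rot: [-2.08, -2.353, 0.0]
wrist_force: [0.3, 0.0, -0.2]
width: 0.679
grip_force: 0.0
```

Close on the washer.

carry_out(
  series="0 0 0 0; 0 0 0 0; 0 0 0 0; 0 0 0 0",
  jaw=-0.1,
  grip_force=30,
)

```text
time: 7.22
tool_pos: [0.4495, -0.262, -0.0233]
tcp_rot: [2.08, 2.354, 0.0]
wrist_force: [-1.3, 0.5, 4.9]
width: 0.527
grip_force: 31.0
```

Run:
```python
from look import *
im,P,t,Rt=look("w6")
print(meas(P,(.449,-.2614),.003,.012,.035,.024))
```

```text
tcp [ 0.4495 -0.2619 -0.0233] ydir 7.06 tilt [ 0.0002 -0.0002] w 0.528
(array([ 0.4503, -0.261 ,  0.0246]), 4709, np.float64(0.0059))
```

View pics/w6.png

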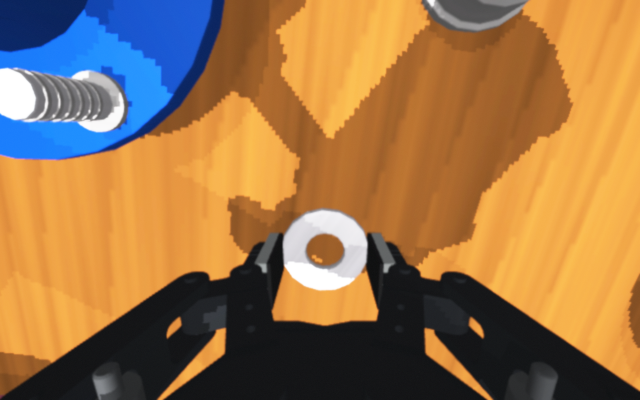

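carry_out(
  series="0 0 0.01 0; 0 0 0.025 0; 0 0 0.025 0; 0.0262 0.036 0.02 0; 0.0262 0.036 0 0; 0.0262 0.036 0 0; 0.0262 0.036 0 0; 0.0262 0.036 0 0; 0.0262 0.036 0 0; 0.0262 0.036 0 0; 0.0262 0.036 0 0; 0 0 0 0; 0 0 0 0",
)

```text
time: 8.9
tool_pos: [0.6583, 0.026, 0.056]
tcp_rot: [-2.079, -2.354, 0.002]
wrist_force: [-0.4, -0.1, -0.9]
width: 0.522
grip_force: 31.0
```

Run:
```python
from look import *
im,P,t,Rt=look("w7")
T=(P-t)@Rt
m=(abs(T[...,0])<.03)&(abs(T[...,1])<.0245)&(T[...,2]<-.01)&(T[...,2]>-.04)
q=P[m]; print(len(q),q.mean(0),np.percentile(T[m],[2,98],axis=0)) if len(q) else 0
X,Y,Z=P[...,0],P[...,1],P[...,2]
reg=(X>.52)&(X<.8)&(Z<.012)&(Z>-.004)&(im.max(2)<75)
mm=cv2.morphologyEx(reg.astype(np.uint8),cv2.MORPH_OPEN,np.ones((3,3)))
k,l,s,c=cv2.connectedComponentsWithStats(mm); i=1+np.argmax(s[1:,4])
a=cv2.minAreaRect((P[l==i][:,:2]*1000).astype(np.float32));print(a)
th=np.radians(7.09); n=np.array([np.cos(th),np.sin(th)]); M=P[l==i][:,:2]
h=(M-np.array([.6658,-.0247]))@n; print("offsets",np.percentile(h,[.3,99.7]))
print("state",bot.read_state()["width"])
```

```text
tcp [0.658  0.0255 0.056 ] ydir 7.04 tilt [-0.0013 -0.0004] w 0.527
4876 [0.65828669 0.02771458 0.08533778] [[-0.01998649 -0.02199174 -0.03698725]
 [ 0.02291685  0.02322877 -0.02633484]]
((652.385986328125, 83.40191650390625), (128.88685607910156, 184.39407348632812), 6.740385055541992)
offsets [-0.06288568  0.06381033]
state 0.5274521710332167
```

carry_out(
  series="0.001 0 -0.02 0; 0 0 -0.02 0; 0 0 -0.02 0; 0 0 -0.01 0; 0 0 -0.003 0; 0 0 -0.002 0; 0 0 0 0",
)

```text
time: 9.82
tool_pos: [0.6606, 0.0262, -0.018]
tcp_rot: [2.08, 2.353, 0.001]
wrist_force: [0.2, 0.8, -1.3]
width: 0.528
grip_force: 31.0
```

carry_out(
  series="0 0 -0.0015 0; 0 0 0 0",
)

```text
time: 10.07
tool_pos: [0.6608, 0.0262, -0.0192]
tcp_rot: [2.08, 2.353, 0.002]
wrist_force: [0.4, -0.1, 1.5]
width: 0.528
grip_force: 31.2
```

carry_out(
  series="0 0 -0.0005 0; 0 0 0 0; 0 0 0 0; 0 0 0.02 0; 0 0 0.04 0; 0 0 0.04 0; -0.0375 -0.0027 0 0; -0.0375 -0.0027 0 0; -0.0375 -0.0027 0 0; -0.0375 -0.0027 0 0; -0.0375 -0.0027 0 0; -0.0375 -0.0027 0 0; 0 0 0 0; 0 0 0 0",
  jaw=0.36,
)

```text
time: 11.82
tool_pos: [0.4366, 0.0099, 0.0809]
tcp_rot: [2.079, 2.352, 0.004]
wrist_force: [0.6, 0.1, 0.2]
width: 0.681
grip_force: 0.0
```

Run:
```python
from look import *
im,P,t,Rt=look("w8")
print("W",meas(P,(.66,.0265),.007,.016,.035,.024))
print("N",meas(P,(.4333,.0098),.01,.03,.03,.02))
m=(np.hypot(P[...,0]-.4333,P[...,1]-.0098)<.028)&(P[...,2]>.009)&(P[...,2]<.03)
ys,xs=np.where(m); print(xs.min(),xs.max(),ys.min(),ys.max())
u,v=int(xs.mean()),int(ys.mean())
cv2.imwrite("pics/w8c.png",cv2.resize(im[v-40:v+40,u-50:u+50],None,fx=6,fy=6,interpolation=cv2.INTER_CUBIC))
# hexagon yaw: width of hull per direction on hex body points (z .009-.0145 & top)
q=P[m][:,:2]; h=cv2.convexHull((q*1000).astype(np.float32)).reshape(-1,2)
w=[np.ptp(h@[np.cos(a),np.sin(a)]) for a in np.radians(range(0,180,3))]
for i in range(20): print(i*3,np.round([w[i],w[i+20],w[i+40]],1),round((w[i]+w[i+20]+w[i+40])/3,2))
```

```text
tcp [0.4369 0.0099 0.0808] ydir 7.05 tilt [ 0.0032 -0.0001] w 0.68
W (array([0.6608, 0.0264, 0.0239]), 1702, np.float64(0.0095))
N (array([0.4321, 0.0107, 0.0195]), 1135, np.float64(0.019))
298 341 178 223
0 [36.2 36.6 36.7] 36.5
3 [36.8 37.5 37.2] 37.18
6 [37.5 38.4 37.9] 37.91
9 [38.3 39.1 38.5] 38.63
12 [39.  39.8 39.1] 39.28
15 [39.6 40.3 39.6] 39.84
18 [40.1 40.8 40. ] 40.29
21 [40.4 41.1 40.3] 40.63
24 [40.7 41.3 40.6] 40.86
27 [40.9 41.4 40.6] 40.97
30 [40.9 41.4 40.6] 40.98
33 [40.8 41.3 40.5] 40.87
36 [40.6 41.1 40.3] 40.65
39 [40.4 40.7 39.9] 40.32
42 [39.9 40.3 39.4] 39.88
45 [39.4 39.7 38.9] 39.34
48 [38.8 39.1 38.2] 38.7
51 [38.1 38.3 37.5] 37.97
54 [37.3 37.5 36.7] 37.15
57 [36.4 36.7 36. ] 36.36
```

View pics/w8c.png

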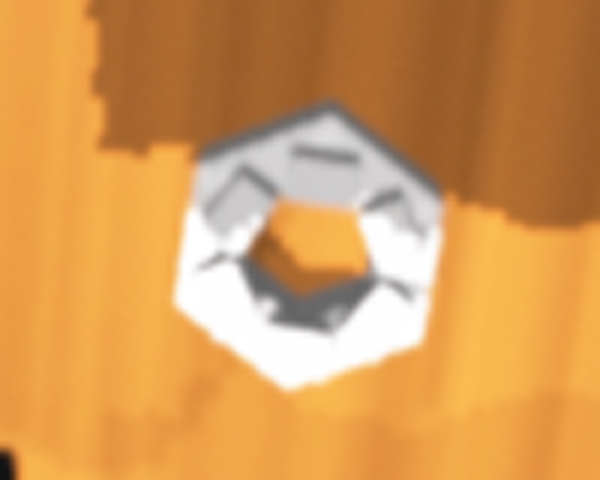

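carry_out(
  series="-0.0042 0.0004 -0.02 -8.5; 0 0 -0.022 0; 0 0 -0.022 0; 0 0 -0.02 0; 0 0 -0.01 0; 0 0 -0.004 0; 0 0 0 0; 0 0 0 0",
  jaw=0.12,
)

```text
time: 12.88
tool_pos: [0.4317, 0.0103, -0.0179]
tcp_rot: [2.248, 2.193, 0.002]
wrist_force: [-0.5, -1.5, 0.1]
width: 0.562
grip_force: 0.0
```

Run:
```python
from look import *
im,P,t,Rt=look("w9")
T=(P-t)@Rt
m=(abs(T[...,0])<.03)&(abs(T[...,1])<.0225)&(P[...,2]>.008)&(P[...,2]<.026)
c=hull_circle(P[m],.02);print(c,len(P[m]),(np.r_[c[:2],.02]-t)@Rt, np.percentile(T[m],[0.5,99.5],axis=0)); print(bot.read_state()["wrist_force"])
cv2.imwrite("pics/w9c.png",cv2.resize(im[190:310,230:420],None,fx=4,fy=4))
```

```text
tcp [ 0.4316  0.0103 -0.0179] ydir -1.44 tilt [ 0.0015 -0.0001] w 0.561
[0.4323 0.0111 0.0198] 3403 [ 0.00078694  0.0007536  -0.0379123 ] [[-0.0163269  -0.01697237 -0.04127843]
 [ 0.02008364  0.01853063 -0.02615319]]
[ 0.35163372 -0.55313939  0.05536963]
```

View pics/w9c.png

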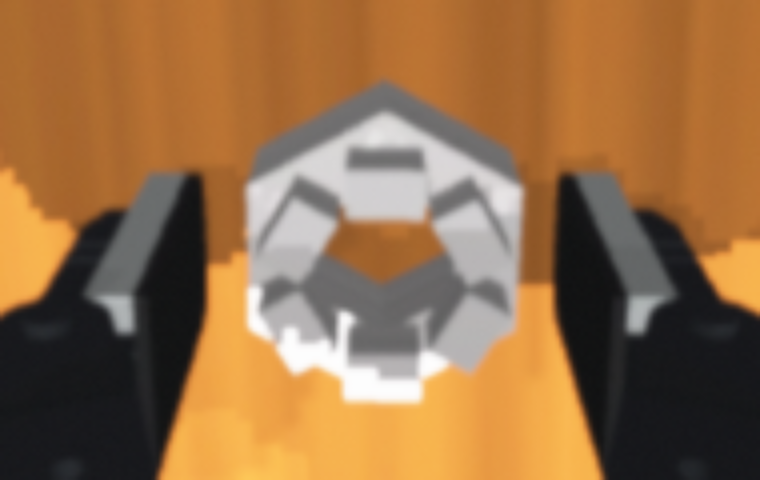

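The nut is aligned squarely between the pads. Close, lift and carry it over the washer.

carry_out(
  series="0 0 0 0; 0 0 0 0; 0 0 0 0; 0 0 0 0",
  jaw=-0.4,
)

```text
time: 13.42
tool_pos: [0.4314, 0.0104, -0.0178]
tcp_rot: [2.249, 2.193, 0.001]
wrist_force: [-1.9, -0.2, 5.9]
width: 0.409
grip_force: 30.4
```

carry_out(
  series="0 0 0.01 0; 0 0 0.025 0; 0 0 0.03 0; 0.038 0.0026 0.02 0; 0.038 0.0026 0 0; 0.038 0.0026 0 0; 0.038 0.0026 0 0; 0.038 0.0026 0 0; 0.038 0.0026 0 0; 0 0 0 0; 0 0 0 0; 0 0 0 0",
)

```text
time: 14.92
tool_pos: [0.6573, 0.0259, 0.0661]
tcp_rot: [-2.249, -2.193, 0.002]
wrist_force: [0.0, -0.5, -1.2]
width: 0.415
grip_force: 30.5
```

Run:
```python
from look import *
im,P,t,Rt=look("w10")
T=(P-t)@Rt
m=(abs(T[...,0])<.03)&(abs(T[...,1])<.0215)&(T[...,2]>-.045)&(T[...,2]<-.02)&(abs(T[...,1])<.0175)
c=hull_circle(P[m],.02);print("nut",c,len(P[m]),"z",np.percentile(P[m][:,2],[2,50,98]),"tool",np.percentile(T[m],[0.5,99.5],axis=0))
# washer visible
m=(np.hypot(P[...,0]-.6608,P[...,1]-.0264)<.035)&(P[...,2]>.007)&(P[...,2]<.014); print(len(P[m]),hull_circle(P[m],.024) if m.sum()>50 else 0)
cv2.imwrite("pics/w10c.png",im[150:310,200:440])
```

```text
tcp [0.6575 0.0259 0.0663] ydir -1.45 tilt [-0.001  0.   ] w 0.41
nut [0.6573 0.027  0.0199] 3832 z [0.08767968 0.10170422 0.10704113] tool [[-0.01640452 -0.0174384  -0.04382569]
 [ 0.02014394  0.01742731 -0.02033788]]
1436 [0.6609 0.0267 0.0235]
```

carry_out(
  series="0.0035 -0.0004 -0.02 0; 0 0 -0.02 0; 0 0 -0.02 0; 0 0 -0.01 0; 0 0 -0.002 0; 0 0 0 0; 0 0 0 0",
)

```text
time: 15.85
tool_pos: [0.6631, 0.0256, -0.0048]
tcp_rot: [2.248, 2.193, 0.002]
wrist_force: [-0.1, -0.2, -0.5]
width: 0.409
grip_force: 30.5
```

carry_out(
  series="-0.002 0 0 0; 0 0 -0.0015 0; 0 0 -0.001 0; 0 0 0 0; 0 0 0 0",
)

```text
time: 16.48
tool_pos: [0.6603, 0.0256, -0.0077]
tcp_rot: [-2.249, -2.193, 0.0]
wrist_force: [-2.7, -0.2, 3.5]
width: 0.408
grip_force: 31.0
```

carry_out(
  series="0 0 0 0; 0 0 0 0; 0 0 0.01 0; 0 0 0.03 0; 0 0 0.04 0; -0.027 0.0157 0 8.5; -0.027 0.0157 0 0; -0.027 0.0157 0 0; -0.027 0.0157 0 0; -0.027 0.0157 0 0; -0.027 0.0157 0 0; 0 0 0 0; 0 0 0 0",
  jaw=0.15,
)

```text
time: 18.1
tool_pos: [0.4994, 0.1198, 0.0727]
tcp_rot: [2.079, 2.353, 0.002]
wrist_force: [0.1, -0.5, 0.7]
width: 0.572
grip_force: 0.0
```

Run:
```python
from look import *
im,P,t,Rt=look("w11")
print("W",meas(P,(.66,.0265),.006,.014,.035,.024),"N",meas(P,(.66,.0265),.019,.036,.03,.02))
print("LB",meas(P,(.497,.12),.014,.024,.04,.03))
m=(np.hypot(P[...,0]-.66,P[...,1]-.0265)<.02);ys,xs=np.where(m);print(xs.min(),xs.max(),ys.min(),ys.max())
cv2.imwrite("pics/w11c.png",cv2.resize(im[max(ys.min()-30,0):ys.max()+30,xs.min()-30:xs.max()+30],None,fx=5,fy=5,interpolation=cv2.INTER_CUBIC)[:600,:800])
```

```text
tcp [0.4996 0.1196 0.0727] ydir 7.05 tilt [0.002  0.0001] w 0.578Traceback (most recent call last):
  File "<stdin>", line 3, in <module>
  File "w.py", line 11, in meas
    q=P[m]; return hull_circle(q,r),len(q),np.round(np.median(q[:,2]),4)
                   ~~~~~~~~~~~^^^^^
  File "w.py", line 4, in hull_circle
    h=cv2.convexHull((q[:,:2]*1000).astype(np.float32)).reshape(-1,2)/1000
      ^^^^^^^^^^^^^^^^^^^^^^^^^^^^^^^^^^^^^^^^^^^^^^^^^^^^^^^^^
AttributeError: 'NoneType' object has no attribute 'reshape'
```

Run:
```python
from look import *
im,P,t,Rt=look("w11")
print("LB",meas(P,(.497,.12),.014,.024,.04,.03))
```

```text
tcp [0.4996 0.1195 0.0725] ydir 7.03 tilt [0.0015 0.0001] w 0.574
LB (array([0.4977, 0.1205, 0.0296]), 2729, np.float64(0.0184))
```

carry_out(
  series="-0.002 0.001 0 0; 0 0 0 0; 0 0 -0.025 0; 0 0 -0.025 0; 0 0 -0.025 0; 0 0 -0.015 0; 0 0 -0.006 0; 0 0 0 0; 0 0 0 0",
  jaw=0.7,
)

```text
time: 19.32
tool_pos: [0.4972, 0.1209, -0.0232]
tcp_rot: [2.08, 2.353, 0.002]
wrist_force: [-0.0, 0.4, 0.4]
width: 0.851
grip_force: 0.0
```

carry_out(
  series="0 0 0 0; 0 0 0 0; 0 0 0 0; 0 0 0 0",
  jaw=0.1,
  grip_force=40,
)

```text
time: 19.82
tool_pos: [0.4975, 0.121, -0.0227]
tcp_rot: [2.079, 2.353, 0.003]
wrist_force: [-0.8, -0.0, 5.5]
width: 0.675
grip_force: 42.8
```

carry_out(
  series="0 0 0.01 0; 0 0 0.025 0; 0 0 0.03 0; 0.0227 -0.0317 0.03 0; 0.0227 -0.0317 0 0; 0.0227 -0.0317 0 0; 0.0227 -0.0317 0 0; 0.0227 -0.0317 0 0; 0.0227 -0.0317 0 0; 0.0227 -0.0317 0 0; 0.0227 -0.0317 0 0; 0 0 0 0; 0 0 0 0; 0 0 0 0",
)

```text
time: 21.58
tool_pos: [0.6769, -0.1318, 0.0705]
tcp_rot: [-2.079, -2.354, 0.001]
wrist_force: [0.1, -0.4, -2.2]
width: 0.678
grip_force: 44.0
```

```bash
cat > held.py <<'E'
from look import *
def held(name,r,zl=-.05,zh=-.015):
    im,P,t,Rt=look(name); T=(P-t)@Rt
    m=(abs(T[...,0])<r+.008)&(abs(T[...,1])<r-.001)&(T[...,2]>zl)&(T[...,2]<zh)&(np.hypot(T[...,0],T[...,1])<r+.004)
    print("held",hull_circle(P[m],r),m.sum(),"z",np.percentile(P[m][:,2],[2,50,98]),"tool",np.percentile(T[m],[1,99],axis=0)[:,:2].round(4).tolist())
    return im,P
E
python3 - <<'E'
from held import *
im,P=held("w12",.03)
print("W",meas(P,(.66,.0265),.006,.014,.035,.024),"N",meas(P,(.66,.0265),.019,.036,.03,.02))
m=(np.hypot(P[...,0]-.66,P[...,1]-.0265)<.02);ys,xs=np.where(m)
cv2.imwrite("pics/w12c.png",cv2.resize(im[max(ys.min()-30,0):ys.max()+30,xs.min()-30:xs.max()+30],None,fx=5,fy=5,interpolation=cv2.INTER_CUBIC)[:600,:800])
E
```

```text
tcp [ 0.677  -0.1318  0.0707] ydir 7.11 tilt [-0.001   0.0004] w 0.674
held [ 0.6772 -0.1324  0.03  ] 9323 z [0.09604943 0.110994   0.11413932] tool [[-0.0281, -0.0287], [0.0287, 0.0285]]
W (array([0.6618, 0.0171, 0.0225]), 693, np.float64(0.0098)) N (array([0.6606, 0.0243, 0.0191]), 571, np.float64(0.024))
```

View pics/w12c.png

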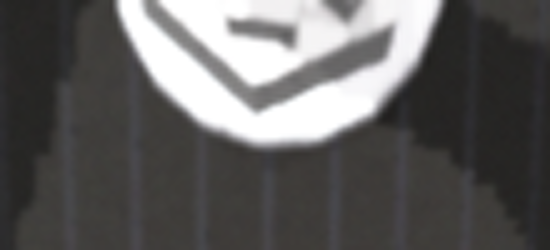

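carry_out(
  series="0.0005 0 -0.025 0; 0 0 -0.025 0; 0 0 -0.025 0; 0 0 -0.008 0; 0 0 -0.003 0; 0 0 0 0; 0 0 0 0",
)

```text
time: 22.5
tool_pos: [0.6795, -0.1331, -0.0137]
tcp_rot: [2.079, 2.352, 0.002]
wrist_force: [0.3, 0.3, -2.0]
width: 0.679
grip_force: 44.0
```

carry_out(
  series="0 0.001 -0.002 0; 0 0 -0.0015 0; 0 0 -0.0013 0; 0 0 0 0; 0 0 0 0",
)

```text
time: 23.12
tool_pos: [0.6785, -0.1318, -0.0186]
tcp_rot: [2.08, 2.354, 0.0]
wrist_force: [-4.0, 1.2, 6.1]
width: 0.677
grip_force: 44.8
```

carry_out(
  series="0 0 0 0; 0 0 0 0; 0 0 0.01 0; 0 0 0.04 0; 0 0 0.05 0; 0 0 0.04 0; -0.03 0.0013 0 0; -0.03 0.0013 0 0; -0.03 0.0013 0 0; -0.03 0.0013 0 0; -0.03 0.0013 0 0; -0.03 0.0013 0 0; 0 0 0 0; 0 0 0 0",
  jaw=0.7,
)

```text
time: 24.88
tool_pos: [0.4996, -0.1243, 0.121]
tcp_rot: [2.079, 2.352, 0.002]
wrist_force: [0.4, -0.3, -0.5]
width: 0.851
grip_force: 0.0
```

Run:
```python
from look import *
im,P,t,Rt=look("w13")
print("cap",meas(P,(.4966,-.1239),.026,.045,.035,.023))
for n,a in dict(LB=((.679,-.132),.018,.026,.04,.03),W=((.66,.0265),.006,.014,.035,.024),N=((.66,.0265),.019,.036,.03,.02)).items():
  try: print(n,meas(P,*a))
  except Exception as e: print(n,"none")
```

```text
tcp [ 0.4998 -0.1243  0.1209] ydir 7.05 tilt [ 0.0021 -0.0005] w 0.847
cap (array([ 0.4967, -0.1233,  0.0231]), 1791, np.float64(0.0338))
LB (array([ 0.6784, -0.1324,  0.0296]), 1913, np.float64(0.022))
W (array([0.6611, 0.0309, 0.0288]), 792, np.float64(0.0097))
N (array([0.66  , 0.0248, 0.0199]), 1663, np.float64(0.0279))
```

carry_out(
  series="-0.003 0.001 0 0; 0 0 0 0; 0 0 -0.03 0; 0 0 -0.03 0; 0 0 -0.03 0; 0 0 -0.025 0; 0 0 -0.012 0; 0 0 0 0; 0 0 0 0",
  jaw=0.45,
)

```text
time: 26.05
tool_pos: [0.4965, -0.1233, -0.0059]
tcp_rot: [2.079, 2.353, 0.001]
wrist_force: [-0.1, 0.4, 0.3]
width: 0.724
grip_force: 0.0
```

carry_out(
  series="0 0 -0.002 0; 0 0 0 0; 0 0 0 0; 0 0 0 0; 0 0 0 0",
  jaw=-0.1,
  grip_force=30,
)

```text
time: 26.68
tool_pos: [0.4968, -0.1234, -0.0072]
tcp_rot: [2.079, 2.352, 0.002]
wrist_force: [-0.9, 0.1, 5.9]
width: 0.519
grip_force: 30.3
```

carry_out(
  series="0 0 0.01 0; 0 0 0.025 0; 0 0 0.03 0; 0.0218 0.0328 0.02 0; 0.0218 0.0328 0 0; 0.0218 0.0328 0 0; 0.0218 0.0328 0 0; 0.0218 0.0328 0 0; 0.0218 0.0328 0 0; 0.0218 0.0328 0 0; 0 0 0 0; 0 0 0 0; 0 0 0 0",
)

```text
time: 28.3
tool_pos: [0.6473, 0.1056, 0.0761]
tcp_rot: [-2.081, -2.353, 0.001]
wrist_force: [-0.0, 0.6, -1.5]
width: 0.526
grip_force: 31.1
```

Run:
```python
from held import *
held("w14",.0235,-.055)
```

```text
tcp [0.6473 0.1056 0.0761] ydir 7.0 tilt [-0.0005 -0.0002] w 0.522
held [0.647  0.1072 0.0244] 7269 z [0.09395183 0.11673772 0.12341517] tool [[-0.0188, -0.0223], [0.0244, 0.0214]]
```

carry_out(
  series="0.0005 0 -0.025 0; 0 0 -0.025 0; 0 0 -0.02 0; 0 0 -0.004 0; 0 0 0 0; 0 0 0 0",
)

```text
time: 29.1
tool_pos: [0.6496, 0.1067, 0.0033]
tcp_rot: [2.08, 2.353, 0.003]
wrist_force: [0.1, 0.1, -1.4]
width: 0.527
grip_force: 31.1
```

carry_out(
  series="0.0005 -0.001 -0.003 0; 0 0 -0.002 0; 0 0 -0.0013 0; 0 0 0 0; 0 0 0 0",
)

```text
time: 29.72
tool_pos: [0.6492, 0.1056, -0.0031]
tcp_rot: [2.08, 2.354, 0.0]
wrist_force: [-2.6, -0.4, 5.9]
width: 0.529
grip_force: 31.6
```

carry_out(
  series="0 0 0 0; 0 0 0 0; 0 0 0.015 0; 0 0 0.04 0; 0 0 0.055 0; -0.0345 0.0237 0 0; -0.0345 0.0237 0 0; -0.0345 0.0237 0 0; -0.0345 0.0237 0 0; -0.0345 0.0237 0 0; -0.0345 0.0237 0 0; 0 0 0 0; 0 0 0 0",
  jaw=0.4,
)

```text
time: 31.35
tool_pos: [0.4429, 0.248, 0.1068]
tcp_rot: [2.079, 2.354, 0.003]
wrist_force: [0.1, -1.3, 1.0]
width: 0.699
grip_force: 0.0
```

Run:
```python
from look import *
im,P,t,Rt=look("w15")
print("SB",meas(P,(.442,.248),.012,.022,.033,.023))
```

```text
tcp [0.4431 0.2477 0.1066] ydir 7.05 tilt [0.0017 0.0004] w 0.698
SB (array([0.4414, 0.2507, 0.0226]), 1170, np.float64(0.0153))
```

carry_out(
  series="-0.0017 0.003 0 0; 0 0 0 0; 0 0 -0.03 0; 0 0 -0.03 0; 0 0 -0.03 0; 0 0 -0.025 0; 0 0 -0.01 0; 0 0 0 0; 0 0 0 0",
)

```text
time: 32.52
tool_pos: [0.4414, 0.2512, -0.0182]
tcp_rot: [2.08, 2.353, 0.003]
wrist_force: [0.3, -1.0, 0.4]
width: 0.699
grip_force: 0.0
```

carry_out(
  series="0 0 0 0; 0 0 0 0; 0 0 0 0; 0 0 0 0",
  jaw=-0.15,
  grip_force=30,
)

```text
time: 33.02
tool_pos: [0.4414, 0.2513, -0.0176]
tcp_rot: [2.08, 2.353, 0.003]
wrist_force: [-1.5, -1.0, 5.4]
width: 0.521
grip_force: 29.9
```

carry_out(
  series="0 0 0.01 0; 0 0 0.025 0; 0 0 0.03 0; 0.0253 -0.0335 0.025 0; 0.0253 -0.0335 0 0; 0.0253 -0.0335 0 0; 0.0253 -0.0335 0 0; 0.0253 -0.0335 0 0; 0.0253 -0.0335 0 0; 0.0253 -0.0335 0 0; 0.0253 -0.0335 0 0; 0.0253 -0.0335 0 0; 0 0 0 0; 0 0 0 0; 0 0 0 0",
)

```text
time: 34.9
tool_pos: [0.667, -0.0497, 0.0707]
tcp_rot: [-2.079, -2.354, 0.001]
wrist_force: [-0.1, 0.2, -1.5]
width: 0.518
grip_force: 30.9
```

Run:
```python
from held import *
im,P=held("w16",.023)
for n,a in dict(W=((.66,.0265),.006,.014,.035,.024),N=((.66,.0265),.019,.036,.03,.02),cap=((.649,.106),.03,.05,.035,.023)).items():
  try: print(n,meas(P,*a))
  except Exception as e: print(n,"none")
```

```text
tcp [ 0.6672 -0.0496  0.0708] ydir 7.12 tilt [-0.0007  0.0003] w 0.522
held [ 0.6669 -0.0502  0.023 ] 5312 z [0.09060069 0.10262254 0.10599963] tool [[-0.0216, -0.0219], [0.0218, 0.0208]]
W (array([0.6581, 0.0314, 0.0282]), 820, np.float64(0.0098))
N (array([0.6605, 0.025 , 0.0194]), 1604, np.float64(0.03))
cap (array([0.6494, 0.1047, 0.023 ]), 931, np.float64(0.0361))
```

View pics/w16.png

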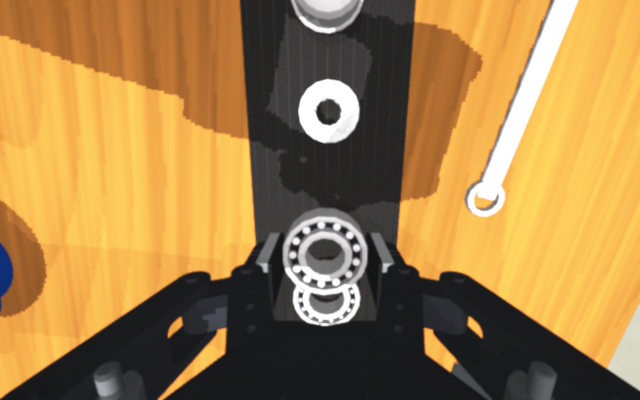

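The held small bearing is at (325,252), with the large bearing behind it at (327,300). The washer and nut are at (329,110), and the cap is at (327,10). Everything lies along the mat's middle, so I'll lower the bearing.

carry_out(
  series="0.0003 0 -0.025 0; 0 0 -0.025 0; 0 0 -0.02 0; 0 0 -0.009 0; 0 0 0 0; 0 0 0 0",
)

```text
time: 35.7
tool_pos: [0.6693, -0.0508, -0.0072]
tcp_rot: [2.079, 2.353, 0.002]
wrist_force: [-0.0, 0.3, 0.4]
width: 0.52
grip_force: 30.9
```

carry_out(
  series="0.0005 0.001 -0.003 0; 0 0 -0.002 0; 0 0 -0.0015 0; 0 0 0 0; 0 0 0 0",
)

```text
time: 36.33
tool_pos: [0.6691, -0.0498, -0.0135]
tcp_rot: [2.08, 2.354, 0.001]
wrist_force: [-1.6, 0.8, 5.4]
width: 0.521
grip_force: 31.5
```

Release, rise, and back off toward the hub end for an overview.

carry_out(
  series="0 0 0 0; 0 0 0 0; 0 0 0.015 0; 0 0 0.04 0; 0 0 0.055 0; 0 0 0.055 0; -0.02 -0.02 0.055 0; -0.02 -0.04 0.04 0; -0.02 -0.04 0 0; 0 -0.03 0 0; 0 0 0 0; 0 0 0 0; 0 0 0 0",
  jaw=0.4,
)

```text
time: 37.95
tool_pos: [0.6089, -0.1787, 0.2453]
tcp_rot: [-2.079, -2.355, -0.0]
wrist_force: [0.1, 1.0, -0.4]
width: 0.704
grip_force: 0.0
```

Run:
```python
from look import *
im,P,t,Rt=look("w17")
o=np.array([.6658,-.0247]);th=np.radians(7.09);n=np.array([np.cos(th),np.sin(th)]);a=np.array([-n[1],n[0]])
for k,g in dict(hub=((.6986,-.2608),.038,.05,.085,.07),LB=((.679,-.132),.018,.027,.04,.03),SB=((.669,-.05),.015,.024,.033,.023),W=((.66,.0265),.006,.0135,.03,.024),N=((.66,.0265),.02,.036,.03,.02),cap=((.649,.106),.03,.045,.035,.023)).items():
  c=meas(P,*g); print(k,c,"along,across",np.round([(c[0][:2]-o)@a,(c[0][:2]-o)@n],4))
im[:]=im
cv2.imwrite("pics/w17c.png",cv2.resize(im[0:300,180:480],None,fx=2,fy=2))
```

```text
tcp [ 0.609  -0.1787  0.2453] ydir 7.13 tilt [-0.0001  0.0003] w 0.699
hub (array([ 0.6986, -0.2609,  0.0697]), 4089, np.float64(0.0449)) along,across [-0.2384  0.0034]
LB (array([ 0.6782, -0.1327,  0.0295]), 976, np.float64(0.0222)) along,across [-0.1087 -0.001 ]
SB (array([ 0.6692, -0.0515,  0.0227]), 772, np.float64(0.0191)) along,across [-0.027   0.0001]
W (array([0.6608, 0.0258, 0.0238]), 335, np.float64(0.0098)) along,across [0.0507 0.0013]
N (array([0.66  , 0.0242, 0.0194]), 690, np.float64(0.0287)) along,across [0.0492 0.0003]Traceback (most recent call last):
  File "<stdin>", line 5, in <module>
  File "w.py", line 11, in meas
    q=P[m]; return hull_circle(q,r),len(q),np.round(np.median(q[:,2]),4)
                   ~~~~~~~~~~~^^^^^
  File "w.py", line 4, in hull_circle
    h=cv2.convexHull((q[:,:2]*1000).astype(np.float32)).reshape(-1,2)/1000
      ^^^^^^^^^^^^^^^^^^^^^^^^^^^^^^^^^^^^^^^^^^^^^^^^^^^^^^^^^
AttributeError: 'NoneType' object has no attribute 'reshape'
```

Run:
```python
from look import *
im,d,K,D,Rm,p=cam("scene"); P=cloud(d,K,D,Rm,p)
for k,g in dict(N=((.66,.0265),.029,.036,.03,.016),W=((.66,.0265),.007,.0135,.03,.024),cap=((.649,.106),.034,.045,.035,.02),LB=((.679,-.132),.02,.027,.04,.03)).items(): print(k,meas(P,*g))
cv2.imwrite("pics/s2.png",cv2.resize(im[140:330,180:400],None,fx=3,fy=3,interpolation=cv2.INTER_CUBIC))
```

```text
N (array([0.6598, 0.0262, 0.0165]), 90, np.float64(0.0325))
W (array([0.662 , 0.0307, 0.0226]), 105, np.float64(0.0105))
cap (array([0.6503, 0.1076, 0.0222]), 265, np.float64(0.0388))
LB (array([ 0.6778, -0.1317,  0.0303]), 250, np.float64(0.0229))
```

View pics/s2.png

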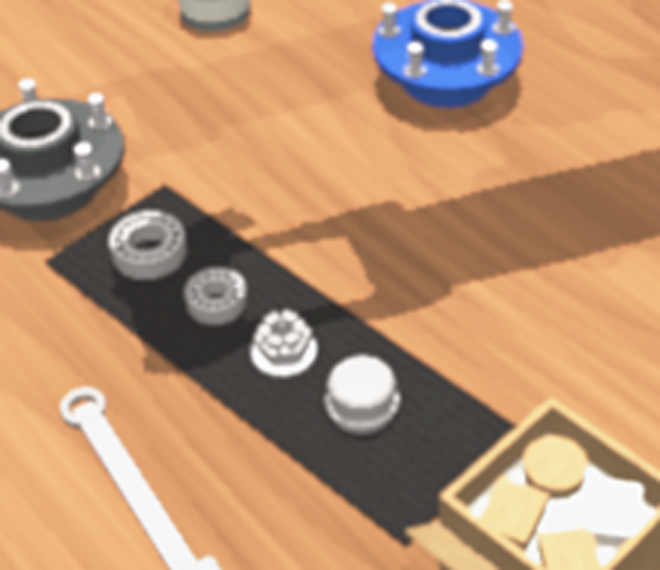

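The row runs from the hub as asked: large bearing (147,244), small bearing (215,295), washer with the nut centred on it, castellations up (284,340), and cap dome up (362,392). The nut top at (.660,.026) matches the washer centre at (.661,.026). Handing in.

```bash
python3 -c "
from workcell import bot
print(bot.finish_job())"
```

```text
the job is handed in; nothing more can be done
None
```

The job is handed in at about 38 s of the 128 s allowed: the parts stand in the order asked along the mat's middle line, within about 1 mm of it, with measured gaps of roughly 29–31 mm; the grease tin and small carton were not touched.

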